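# Open the crank-capped chick pea canister

## Robot

A 6-joint arm with a two-finger parallel gripper is mounted at the origin on the work surface. World frame = base frame: x ahead of the robot, y to its left, z up, the work surface at z = 0. Lengths are in m, angles in rad, forces in N, time in s.
With the tool pointing down it reaches from about 0.25 to 0.775 m from the base axis. Payload 4 kg.
Tool frame: the origin (TCP) lies on the centre line of the jaws, within the pads' length; the fingertips stand 14 mm ahead of it and the grasp point (between the pads) lies 5 mm behind it (robot.tcp_to_tips is the distance from the TCP to the fingertips, in m); z points along the fingers, y is the line along which they close (so a half turn about z gives the same grasp; the last joint's range is limited). The gripper opens to 94 mm and grips with 3 to 60 N. Pads are 16 mm wide; open, the fingers measure 119 mm over their backs; the gripper's body (75 mm by 177 mm) begins 78 mm behind the grasp point.
Start: joints at [1.127, 0.087, 1.371, -0, 1.684, -0.103], TCP at [0.184, 0.518, 0.22] pointing down, gripper open.
Joint ranges: [-3.1, 3.1], [-0.76, 2.03], [0.27, 2.55], [-1.08, 4.22], [0.17, 2.65], [-2.57, 2.57]. Speed limits (rad/s): [2.79, 2.79, 3.14, 3.14, 3.14, 3.14].

## Interface

Orientations are given as [roll, pitch, yaw] about the fixed x, y, z axes, in that order (R = Rz(yaw) Ry(pitch) Rx(roll)).
In Python, from bench import robot gives the robot as it stands.
- The arm moves only by the tool carry_out, never from a script. Its argument "increments" is a list of rows, each a list of 3 entries, a list of its own where there are three numbers: the closure in counts, from 0 (fully open) to 255 (shut), then the shift along the tool's x, y, z in mm, then the turn about the tool's z in degrees. In form: [[fingers, [dx, dy, dz], twist], ...]. A call has 1 to 8 rows; each row shifts and turns the commanded pose from where the row before left it, along the tool's axes as they then stand; what a row does not reach is not made up. A row lasts 1/10 s, in which the tool goes at most 50 mm and 8.59 degrees, less where a joint would pass 70% of its speed; a pose out of reach is approached as far as the arm can. A call with a gripper value outside its range is refused whole. The fingers move at their own pace and stop on an object; the grip force is fixed at half the most. Time passes only in rows, so rows that do not move let the fingers close. It gives the time, the measured TCP pose, the force, the opening and the grip force at its end, in the units of the state.
- robot.get_obs(): the state, without advancing time (a new reading comes with each control period).
- robot.snapshot(name): name is "scene" or "top" or "wrist"; returns the picture (384x512x3 uint8, blue, green, red); there is no depth.
- robot.get_calibration(name): a dict with "vfov" (degrees; the focal length in pixels is half the picture's height over the tangent of half this angle, whatever the lens; pixels are square), "cx", "cy" (the principal point, pixels), "T" (4x4, takes a point from camera to world coordinates). Camera axes: x right, y down, z forward; pixel columns grow to the right and rows downward; lengths in m; the calibration is good to about 2 mm. A picture is of the moment at which its call begins: read the wrist's pose just before it. get_calibration takes no time and is no camera call; for the wrist camera it gives the pose at the moment of the call.
- robot.close_job(): hands the job in; it is judged then, once.
The state is a dict: "time": time; "joint_positions": joint angles; "qvel": joint speeds; "joint_torque": joint torques, N m; "tool_pos": TCP position; "ee_rot": TCP orientation; "wrist_force": force on the tool from outside, world axes, zero at the start; "wrist_torque": the same for the moment, N m; "width": finger opening in m; "finger_force": force on a finger pad.
Only numpy, scipy, OpenCV 4.12 (cv2) and the standard library are available. Lean on these libraries where they do the work, as an engineer would, in place of code of your own. Each camera call takes 0.05 s, during which the arm holds its last target. There are 200 camera calls.

## Task

Open the taller of the two crank-capped canisters: wind its cap anticlockwise (seen from above) by the knob on its crank until the thread lets go, then lift the cap off and set it down, not dropped, right way up on the empty wooden board. Leave the short canister alone.

Things in the scene. Friction and masses are not known exactly. Their poses are not given: they have to be found in the camera images.
- canister: Taller canister, fixed, white, 90 mm diameter; steel threaded neck, its top 149 mm above the counter. Origin: centre of underside, on the cap's axis. Right-hand thread, 2 mm side play: an anticlockwise turn lifts the cap 12 mm (rise with it); it lets go just under 2 turns from the start (winding to 2.4 does no harm), then lifts straight off; to clear the neck it must rise 40 mm above its start.
- cap: Its loose steel cap, 120 g. Skirt 72 mm diameter, 38 mm high. Origin on the axis at the skirt's lower edge, 115 mm above the counter at the start, z up. A crank bar lies on top along +x (38 to 46 mm above the origin); at x = 45 mm stands a wooden knob, 20 mm diameter, 46 to 83 mm above the origin. It spins freely and slides 12 mm in or out along the bar: carry it round without turning the tool.
- short_canister: Short canister of the same make, fixed, to be left alone: 90 mm diameter, 60 mm high, the same steel cap and crank, knob top 146 mm above the counter. Origin at the centre of its underside.
- board: Empty square wooden board, 240 x 240 x 18 mm, fixed flat on the counter. Origin: centre of its underside, z up, x and y along its edges. A cap hung from its knob may swing round the knob's pin; lowered with the knob over the board's centre it stands wholly on the board either way.

How it is judged:
On the way, in this order (a step that is already met when the one before it is completed fails the run):
1. the cap is unscrewed and lifted clear: its skirt's lower edge is above the top of the neck (z of cap in the frame of canister above 0.152 m), for 0.1 s.
2. the cap is brought down onto the board still in the fingers: within 15 mm of the board's top, over the board (height (world z) of cap below 0.033 m and horizontal distance between cap and board below 0.075 m and contact force between the fingers and cap above 0.3 N), for 0.05 s.
At the end, for the whole second after the job is handed in: The cap stands right way up (within 10 degrees) on the board, its axis within 75 mm of the board's centre, skirt resting on the board's top, at rest and released (horizontal distance between cap and board below 0.075 m and height (world z) of cap between 0.014 and 0.024 m and angle between cap's own z axis and vertical below 0.17 rad and linear speed of cap below 0.03 m/s and contact force between the fingers and cap below 0.1 N); the robot touches nothing.
It fails at once if the robot touches the short canister (contact force between any of the fingers, the arm and short_canister above 2 N).
It also fails if it takes over 67 s, if anything falls off the work surface, if the arm or the gripper's body presses on something with over 40 N, if the wrist force passes 120 N, or if a joint passes its speed limit or range.

## Working session

There is one attempt and no reset: what is moved stays moved. The work goes in short steps, Python scripts to look and compute and a tool call to move; the robot and the scene stay as the last step left them, time stands still between calls to the robot, and variables do not carry over. Pictures are saved under pics/ and viewed, at most 10 in all, crops included, and the job is handed in when it is done.

Besides the shell and the picture viewer there is one more tool, called after "Request:" in YAML: its name, and indented under it one key for each argument. carry_out: Moves the arm, as the interface text tells. Its arguments: {"type":"object","properties":{"increments":{"type":"array","items":{"type":"array"}}},"required":["increments"]}

```bash
mkdir -p pics; ls
python3 - <<'E'
from bench import robot
import cv2,numpy as np
np.set_printoptions(precision=4,suppress=True)
a=robot.snapshot("scene");b=robot.snapshot("top");w=robot.snapshot("wrist")
for n,i in zip(("scene","top","wrist"),(a,b,w)):
    cv2.imwrite(f"pics/{n}0.png",i); print(n,robot.get_calibration(n))
cv2.imwrite("pics/both0.png",cv2.resize(np.hstack([a,b]),(800,300)))
print(robot.get_obs(), robot.tcp_to_tips)
E
```

```text
pics
scene {'vfov': 53.07957921770532, 'cx': 252.0340782071796, 'cy': 190.3887821132325, 'T': array([[-0.5776,  0.4709, -0.6668,  1.1097],
       [ 0.8163,  0.3442, -0.464 ,  0.4042],
       [ 0.011 , -0.8123, -0.5831,  0.6048],
       [ 0.    ,  0.    ,  0.    ,  1.    ]])}
top {'vfov': 45.0722224933517, 'cx': 249.1945907545511, 'cy': 193.18123986241704, 'T': array([[-0.0245, -0.9951,  0.0955,  0.4384],
       [-0.9997,  0.0245, -0.0013,  0.0099],
       [-0.001 , -0.0955, -0.9954,  1.2003],
       [ 0.    ,  0.    ,  0.    ,  1.    ]])}
wrist {'vfov': 61.02688285642914, 'cx': 251.05319177318015, 'cy': 189.9937442005652, 'T': array([[ 0.3349,  0.9146,  0.2265,  0.1169],
       [ 0.9423, -0.3247, -0.0818,  0.5423],
       [-0.0013,  0.2409, -0.9706,  0.3835],
       [ 0.    ,  0.    ,  0.    ,  1.    ]])}
{'time': 0.15, 'joint_positions': array([ 1.1269,  0.0878,  1.3719, -0.    ,  1.6836, -0.1031]), 'qvel': array([ 0.0017, -0.0025, -0.0048,  0.0002,  0.0007,  0.0008]), 'joint_torque': array([  0.0012, -34.0642, -30.2794,   0.0718,   0.0306,  -0.0001]), 'tool_pos': array([0.1837, 0.518 , 0.2186]), 'ee_rot': array([-3.14  , -0.0002,  2.8008]), 'wrist_force': array([-0.8381,  0.372 , -0.0819]), 'wrist_torque': array([0.0572, 0.0272, 0.0226]), 'finger_force': 0.0, 'width': 0.0938765267092569} 0.014
```

View pics/top0.png

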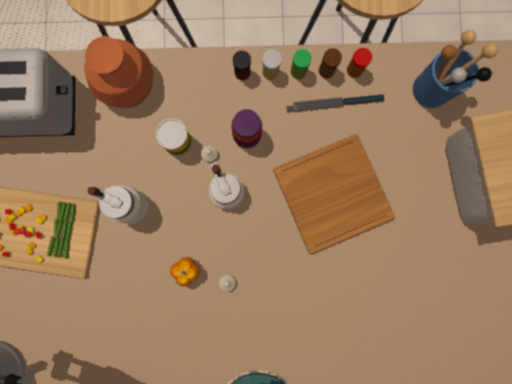

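View pics/scene0.png

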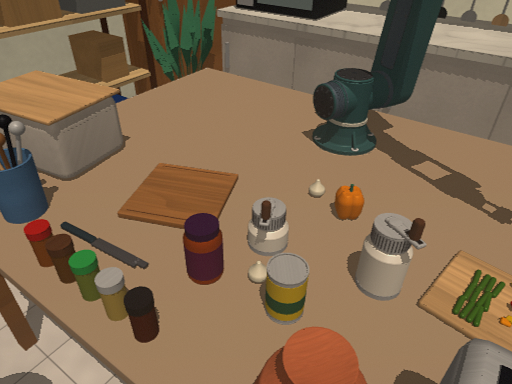

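The top view shows the tall canister at about (120,203) with its knob at (95,191). The short canister is at (227,191) with its knob at (216,170), and the empty board is at (333,193). In the scene view the tall cap is at (390,230) with its knob at (417,230). Next I'll mask the knob, cap and board.

```bash
cat > h.py <<'E'
import cv2,numpy as np
np.set_printoptions(precision=4,suppress=True)
def ray(c,p):
    f=192/np.tan(np.radians(c["vfov"])/2)
    d=c["T"][:3,:3]@np.array([(p[0]-c["cx"])/f,(p[1]-c["cy"])/f,1]); return c["T"][:3,3],d/np.linalg.norm(d)
def plane(c,p,z):
    o,d=ray(c,p); return o+d*(z-o[2])/d[2]
def tri(obs):
    A=0;b=0
    for c,p in obs:
        o,d=ray(c,p); P=np.eye(3)-np.outer(d,d); A=A+P; b=b+P@o
    x=np.linalg.solve(A,b); return x,[np.linalg.norm((np.eye(3)-np.outer(ray(c,p)[1],ray(c,p)[1]))@(x-c["T"][:3,3])) for c,p in obs]
def proj(c,X):
    f=192/np.tan(np.radians(c["vfov"])/2); q=c["T"][:3,:3].T@(np.asarray(X)-c["T"][:3,3]); return np.array([f*q[0]/q[2]+c["cx"],f*q[1]/q[2]+c["cy"]])
def blob(img,lo,hi,roi):
    x0,y0,x1,y1=roi; h=cv2.cvtColor(img,cv2.COLOR_BGR2HSV); m=np.zeros(h.shape[:2],np.uint8)
    m[y0:y1,x0:x1]=cv2.inRange(h,np.array(lo),np.array(hi))[y0:y1,x0:x1]
    cs,_=cv2.findContours(m,cv2.RETR_EXTERNAL,cv2.CHAIN_APPROX_NONE); return max(cs,key=cv2.contourArea)
def cen(c):
    M=cv2.moments(c); return np.array([M["m10"]/M["m00"],M["m01"]/M["m00"]])
E
python3 - <<'E'
from bench import robot
from h import *
t=cv2.imread("pics/top0.png");s=cv2.imread("pics/scene0.png");w=cv2.imread("pics/wrist0.png")
ct,cs=robot.get_calibration("top"),robot.get_calibration("scene")
hs=cv2.cvtColor(t,cv2.COLOR_BGR2HSV); print("knob",hs[191,95],"wood",hs[175,95],"board",hs[193,333],hs[230,200])
a=blob(t,(0,100,20),(15,255,110),(80,175,112,205));b=blob(s,(0,100,20),(15,255,110),(400,210,435,250))
print("knob",cen(a),cv2.boundingRect(a),cen(b),cv2.boundingRect(b),tri([(ct,cen(a)),(cs,cen(b))]))
bd=blob(t,(5,120,80),(13,255,190),(262,125,405,260)); r=cv2.minAreaRect(bd);bx=cv2.boxPoints(r);print("board",r,cv2.contourArea(bd));
print(np.array([plane(ct,p,.018) for p in bx]),plane(ct,r[0],.018))
C=np.hstack([cv2.resize(t[160:240,70:250],None,fx=2.2,fy=2.2),]);
D=cv2.resize(s[190:310,340:450],None,fx=3,fy=3)
out=np.zeros((600,800,3),np.uint8);out[:C.shape[0],:C.shape[1]]=C;out[:360,400:730]=D;ww=cv2.resize(w,(512,384))[::1];out[216:600,0:400]=cv2.resize(w,(400,300))[0:0] if 0 else cv2.copyMakeBorder(cv2.resize(w,(400,300)),84,0,0,0,cv2.BORDER_CONSTANT)
cv2.imwrite("pics/z1.png",out)
E
```

```text
knob [ 11 184  47] wood [ 14  93 173] board [ 14 171 154] [ 15  93 170]
knob [ 93.5095 191.168 ] (88, 187, 12, 9) [416.6624 228.924 ] (409, 218, 16, 23) (array([0.5496, 0.3532, 0.1788]), [np.float64(0.0006695443201198155), np.float64(0.0006695443201198497)])
board ((368.8707275390625, 228.69830322265625), (1.1817578077316284, 25.998674392700195), 66.80140686035156) 5.0
[[ 0.4426 -0.2626  0.018 ]
 [ 0.4671 -0.3247  0.018 ]
 [ 0.4644 -0.3258  0.018 ]
 [ 0.4399 -0.2637  0.018 ]] [ 0.4535 -0.2942  0.018 ]
```

View pics/z1.png

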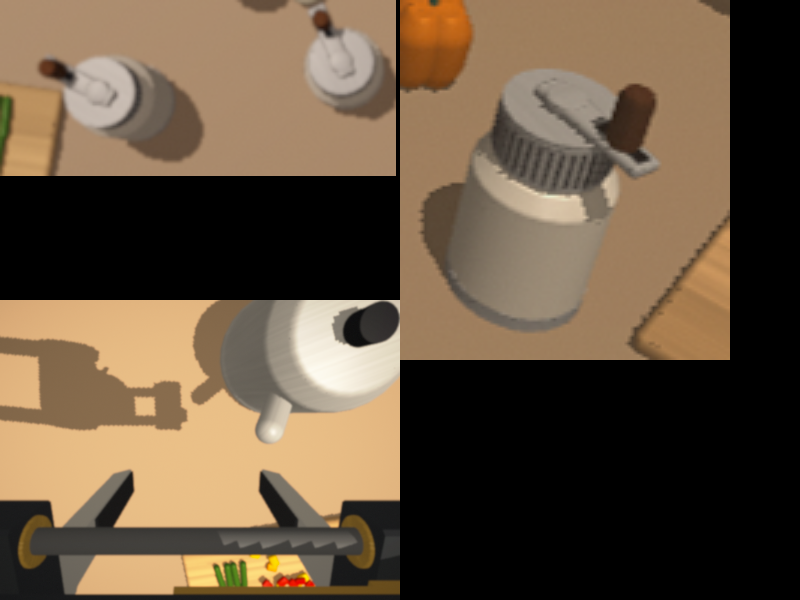

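Triangulation puts the knob centre at (0.550, 0.353, 0.179), which agrees with the text's height. The crop shows the crank pointing roughly +y and the wrist camera seeing a kettle. I'll square the tool up (yaw to π) and go above the canister to look with the wrist camera.

Request:
carry_out:
  increments:
    - [0, [0, 0, -50], -6.5]
    - [0, [0, 0, -50], -6.5]
    - [0, [0, 0, 0], -6.5]
    - [0, [-45, -23, 0], 0]
    - [0, [-45, -23, 0], 0]
    - [0, [-45, -23, 0], 0]
    - [0, [-45, -23, 0], 0]
    - [0, [-45, -23, 0], 0]

```text
time: 0.95
tool_pos: [0.4078, 0.4033, 0.3192]
ee_rot: [-3.142, -0.0, 3.141]
wrist_force: [0.6, 0.4, 0.5]
width: 0.0941
finger_force: 0.0
```

Request:
carry_out:
  increments:
    - [0, [-45, -23, 0], 0]
    - [0, [-45, -23, 0], 0]
    - [0, [-45, -23, 0], 0]
    - [0, [0, 0, 0], 0]
    - [0, [0, 0, 0], 0]
    - [0, [0, 0, 0], 0]

```text
time: 1.55
tool_pos: [0.5391, 0.3368, 0.3196]
ee_rot: [3.141, -0.001, -3.141]
wrist_force: [1.0, 0.0, 0.4]
width: 0.0937
finger_force: 0.0
```

Run:
```python
from bench import robot
from h import *
import pickle
c=robot.get_calibration("wrist");w=robot.snapshot("wrist");cv2.imwrite("pics/w1.png",w)
pickle.dump(c,open("w1.pkl","wb"));o=robot.get_obs();print(o["time"],o["tool_pos"],o["ee_rot"],c["T"])
ct=robot.get_calibration("top");t=cv2.imread("pics/top0.png")
h=cv2.cvtColor(t,cv2.COLOR_BGR2HSV);bd=blob(t,(5,130,60),(20,255,255),(262,125,405,260));r=cv2.minAreaRect(bd);bx=cv2.boxPoints(r)
print("board",r,np.array([plane(ct,p,.018) for p in bx]),plane(ct,r[0],.018))
print("knob in wrist",proj(c,[.5496,.3532,.1788]),"tcp",proj(c,o["tool_pos"]))
```

```text
1.6 [0.5388 0.3371 0.32  ] [ 3.141   0.0002 -3.1402] [[ 0.0001  0.9706  0.2407  0.4683]
 [ 1.     -0.0004  0.001   0.3374]
 [ 0.0011  0.2407 -0.9706  0.4845]
 [ 0.      0.      0.      1.    ]]
board ((333.6654968261719, 193.21603393554688), (93.75605010986328, 93.35134887695312), 66.8936767578125) [[ 0.6145 -0.0529  0.018 ]
 [ 0.7052 -0.2788  0.018 ]
 [ 0.479  -0.3622  0.018 ]
 [ 0.3917 -0.1396  0.018 ]] [ 0.5464 -0.2083  0.018 ]
knob in wrist [267.0307 195.5189] tcp [250.2774 243.1851]
```

View pics/w1.png

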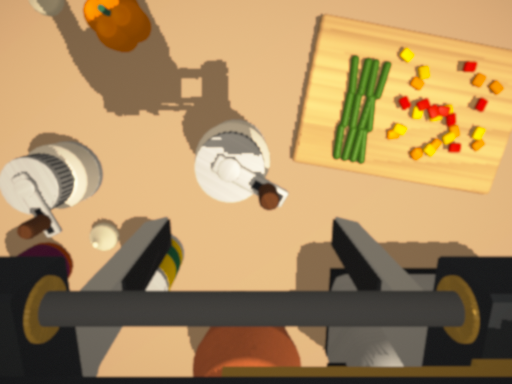

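The wrist view shows the tall cap's top disc centred near (231,167), with its knob at (268,195) where I predicted it. The board's centre comes out at (0.546, −0.208). I'll centre over the knob, come down part way and measure again.

Request:
carry_out:
  increments:
    - [0, [-11, 16, 0], 0]
    - [0, [0, 0, 30], 0]
    - [0, [0, 0, 30], 0]
    - [0, [0, 0, 0], 0]
    - [0, [0, 0, 0], 0]

```text
time: 2.1
tool_pos: [0.5497, 0.353, 0.26]
ee_rot: [-3.141, -0.0, -3.14]
wrist_force: [-0.0, 0.6, 0.4]
width: 0.0937
finger_force: 0.0
```

Run:
```python
from bench import robot
from h import *
import pickle
c2=robot.get_calibration("wrist");w2=robot.snapshot("wrist");cv2.imwrite("pics/w2.png",w2);pickle.dump(c2,open("w2.pkl","wb"))
c1=pickle.load(open("w1.pkl","rb"));w1=cv2.imread("pics/w1.png");ct=robot.get_calibration("top")
print(robot.get_obs()["tool_pos"])
K=[];D=[]
for c,w in((c1,w1),(c2,w2)):
    k=proj(c,[.5496,.3532,.1788]).astype(int);q=blob(w,(0,100,15),(18,255,115),(k[0]-22,k[1]-25,k[0]+25,k[1]+25));K.append((c,cen(q)))
    (x,y),r=cv2.minEnclosingCircle(q);print("knob",cen(q),cv2.boundingRect(q),cv2.contourArea(q))
    p=proj(c,[.53,.313,.153]).astype(int);R=55
    d=blob(w,(0,0,185),(179,75,255),(p[0]-R,p[1]-R,p[0]+R,p[1]+R));e=cv2.fitEllipse(cv2.convexHull(d));print("disc",e,"at z .153",plane(c,e[0],.153));D.append((c,e[0]))
    cv2.ellipse(w,e,(0,0,255),1);cv2.drawContours(w,[q],-1,(0,255,0),1)
print("knob tri",tri(K),"with top",tri(K+[(ct,(93.51,191.17))]));print("disc tri",tri(D))
cv2.imwrite("pics/chk.png",np.hstack([w1[90:290,120:400],w2[90:290,120:400]]))
```

```text
[0.5505 0.3531 0.2617]
knob [266.1325 191.1044] (259, 184, 20, 22) 166.0
disc ((232.16622924804688, 162.84210205078125), (72.90951538085938, 81.19033813476562), 33.25246047973633) at z .153 [0.5217 0.3183 0.153 ]
knob [251.4064 196.8604] (240, 187, 25, 27) 308.0
disc ((203.44053649902344, 186.36207580566406), (43.48530197143555, 77.8569107055664), 99.09178161621094) at z .153 [0.5431 0.3129 0.153 ]
knob tri (array([0.5533, 0.3539, 0.1482]), [np.float64(0.0004489206191304916), np.float64(0.00044892061913043047)]) with top (array([0.5476, 0.3539, 0.1748]), [np.float64(0.0019135472154722093), np.float64(0.0009916149796092278), np.float64(0.002592454026034696)])
disc tri (array([0.5032, 0.3309, 0.3002]), [np.float64(0.006572131251212519), np.float64(0.006572131251212664)])
```

View pics/chk.png

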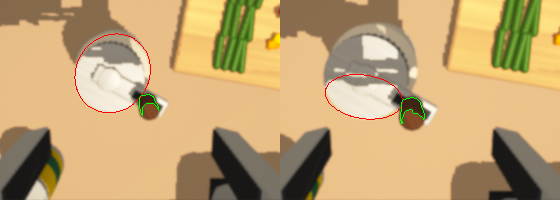

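The knob mask caught only the dark side and left out the lit top. The cap's disc is partly in gripper shadow. I'll mask both by saturation instead and fit the cap's rim, whose lower silhouette is the top edge.

Run:
```python
from bench import robot
from h import *
import pickle
from scipy.optimize import least_squares
ct,cs=robot.get_calibration("top"),robot.get_calibration("scene")
K=[];T=[]
for n in(1,2):
    c=pickle.load(open(f"w{n}.pkl","rb"));w=cv2.imread(f"pics/w{n}.png")
    k=proj(c,[.5496,.3532,.18]).astype(int);q=blob(w,(0,135,10),(14,255,190),(k[0]-25,k[1]-28,k[0]+25,k[1]+28));K.append((c,cen(q)));print("knob",cen(q),cv2.boundingRect(q),cv2.contourArea(q))
    hsv=cv2.cvtColor(w,cv2.COLOR_BGR2HSV);tp=blob(w,(0,135,60),(14,255,190),(k[0]-25,k[1]-28,k[0]+25,k[1]+28));T.append((c,cen(tp)));print("top",cen(tp),cv2.boundingRect(tp),plane(c,cen(tp),.198))
    p=proj(c,[.528,.313,.153]).astype(int);R=75
    g=blob(w,(0,0,40),(179,62,255),(p[0]-R,p[1]-R,p[0]+R,p[1]+R))[:,0,:]
    P=np.array([plane(c,a,.153)[:2] for a in g])
    m=lambda ctr,P:P-ctr
    ctr=np.array([.528,.313])
    for it in range(6):
        v=P-ctr;ang=np.degrees(np.arctan2(v[:,1],v[:,0]));r=np.hypot(*v.T)
        s=(abs(r-.036)<.006)&(ang>-100)&(ang<100)&~((ang>35)&(ang<75))
        f=least_squares(lambda x:np.hypot(*(P[s]-x[:2]).T)-x[2],[*ctr,.036],loss="soft_l1",f_scale=.001);ctr=f.x[:2]
    print("rim",f.x,s.sum(),np.std(f.fun))
    cv2.drawContours(w,[q],-1,(0,255,0),1)
    for a in g[s]: w[a[1],a[0]]=(0,0,255)
    cv2.imwrite(f"pics/f{n}.png",w)
print("knob tri",tri(K),"top tri",tri(T))
```

```text
knob [268.1205 196.8945] (259, 185, 20, 25) 344.5
top [268.8777 198.737 ] (260, 185, 19, 25) [0.5475 0.3539 0.198 ]
rim [0.5261 0.3162 0.0368] 92 0.0007866199278123994
knob [251.4356 203.7747] (240, 188, 25, 32) 577.0
top [251.8768 204.5098] (240, 188, 25, 32) [0.546  0.3544 0.198 ]
rim [0.5259 0.3168 0.0372] 123 0.0013650998309118426
knob tri (array([0.5499, 0.3541, 0.1828]), [np.float64(1.2923451136593463e-05), np.float64(1.2923451136660445e-05)]) top tri (array([0.5512, 0.3546, 0.1826]), [np.float64(0.0006160535390059806), np.float64(0.0006160535390063047)])
```

The measurements agree: knob at (0.550, 0.354, 0.18), cap axis at (0.526, 0.3165), radius 44.5 mm and crank angle 57.7°. I'll descend with the tips just above the bar and grip.

Request:
carry_out:
  increments:
    - [0, [0, 1, 27], 0]
    - [0, [0, 0, 27], 0]
    - [0, [0, 0, 26], 0]
    - [0, [0, 0, 0], 0]
    - [0, [0, 0, 0], 0]
    - [255, [0, 0, 0], 0]
    - [255, [0, 0, 0], 0]
    - [255, [0, 0, 0], 0]

```text
time: 2.95
tool_pos: [0.5516, 0.3535, 0.1814]
ee_rot: [3.14, 0.003, 3.141]
wrist_force: [-0.2, -0.7, -0.5]
width: 0.0733
finger_force: 0.0
```

Request:
carry_out:
  increments:
    - [255, [0, 0, 0], 0]
    - [255, [0, 0, 0], 0]
    - [255, [0, 0, 0], 0]
    - [255, [0, 0, 0], 0]

```text
time: 3.35
tool_pos: [0.5509, 0.3531, 0.1794]
ee_rot: [-3.142, -0.0, 3.141]
wrist_force: [-0.3, 0.2, -1.5]
width: 0.0416
finger_force: 0.0
```

Run:
```python
from bench import robot
from h import *
o=robot.get_obs();print({k:o[k] for k in("time","tool_pos","ee_rot","wrist_force","width","finger_force")})
# orbit: 20 deg/row, tool x=-world x, y=+world y, z=-world z
c=np.array([.526,.3165]);a=57.7;p=c+45e-3*np.array([np.cos(np.radians(a)),np.sin(np.radians(a))])
for i in range(40):
    a2=57.7+min(20*(i+1),752.3);q=c+45e-3*np.array([np.cos(np.radians(a2)),np.sin(np.radians(a2))]);d=(q-p)*1e3;p=q
    if i<18 or i>35: print(i,round(a2,1),f"[255,[{-d[0]:.1f},{d[1]:.1f},-0.67],0]",q)
```

```text
{'time': 3.35, 'tool_pos': array([0.5509, 0.3531, 0.1794]), 'ee_rot': array([-3.1416, -0.0002,  3.1411]), 'wrist_force': array([-0.3043,  0.2086, -1.4622]), 'width': 0.04162150297802605, 'finger_force': 0.0}
0 77.7 [255,[14.5,5.9,-0.67],0] [0.5356 0.3605]
1 97.7 [255,[15.6,0.6,-0.67],0] [0.52   0.3611]
2 117.7 [255,[14.9,-4.8,-0.67],0] [0.5051 0.3563]
3 137.7 [255,[12.4,-9.6,-0.67],0] [0.4927 0.3468]
4 157.7 [255,[8.4,-13.2,-0.67],0] [0.4844 0.3336]
5 177.7 [255,[3.3,-15.3,-0.67],0] [0.481  0.3183]
6 197.7 [255,[-2.1,-15.5,-0.67],0] [0.4831 0.3028]
7 217.7 [255,[-7.3,-13.8,-0.67],0] [0.4904 0.289 ]
8 237.7 [255,[-11.6,-10.5,-0.67],0] [0.502  0.2785]
9 257.7 [255,[-14.5,-5.9,-0.67],0] [0.5164 0.2725]
10 277.7 [255,[-15.6,-0.6,-0.67],0] [0.532  0.2719]
11 297.7 [255,[-14.9,4.8,-0.67],0] [0.5469 0.2767]
12 317.7 [255,[-12.4,9.6,-0.67],0] [0.5593 0.2862]
13 337.7 [255,[-8.4,13.2,-0.67],0] [0.5676 0.2994]
14 357.7 [255,[-3.3,15.3,-0.67],0] [0.571  0.3147]
15 377.7 [255,[2.1,15.5,-0.67],0] [0.5689 0.3302]
16 397.7 [255,[7.3,13.8,-0.67],0] [0.5616 0.344 ]
17 417.7 [255,[11.6,10.5,-0.67],0] [0.55   0.3545]
36 797.7 [255,[14.5,5.9,-0.67],0] [0.5356 0.3605]
37 810.0 [255,[9.6,1.0,-0.67],0] [0.526  0.3615]
38 810.0 [255,[-0.0,0.0,-0.67],0] [0.526  0.3615]
39 810.0 [255,[-0.0,0.0,-0.67],0] [0.526  0.3615]
```

Request:
carry_out:
  increments:
    - [255, [0, 0, 0], 0]
    - [255, [0, 0, 0], 0]
    - [255, [0, 0, 0], 0]
    - [255, [0, 0, 0], 0]
    - [255, [0, 0, 0], 0]

```text
time: 3.85
tool_pos: [0.5509, 0.3532, 0.1795]
ee_rot: [3.142, -0.0, 3.141]
wrist_force: [0.8, -0.3, 0.9]
width: 0.0197
finger_force: 30.0
```

Gripped at 19.7 mm with 30 N. I'll wind slowly at first: 10° per row, rising 0.33 mm per row.

Request:
carry_out:
  increments:
    - [255, [7.2, 3, -0.3], 0]
    - [255, [7.3, 3, -0.4], 0]
    - [255, [7.8, 0.3, -0.3], 0]
    - [255, [7.8, 0.3, -0.4], 0]
    - [255, [7.4, -2.4, -0.3], 0]
    - [255, [7.5, -2.4, -0.4], 0]

```text
time: 4.45
tool_pos: [0.505, 0.3548, 0.1816]
ee_rot: [-3.141, -0.0, 3.141]
wrist_force: [0.1, 0.1, -1.4]
width: 0.0196
finger_force: 30.0
```

Forces stay low and the tool is following the circle, now at 117.7°. On to 277.7°.

Request:
carry_out:
  increments:
    - [255, [12.4, -9.6, -0.7], 0]
    - [255, [8.4, -13.2, -0.7], 0]
    - [255, [3.3, -15.3, -0.6], 0]
    - [255, [-2.1, -15.5, -0.7], 0]
    - [255, [-7.3, -13.8, -0.7], 0]
    - [255, [-11.6, -10.5, -0.6], 0]
    - [255, [-14.5, -5.9, -0.7], 0]
    - [255, [-15.6, -0.6, -0.7], 0]

```text
time: 5.25
tool_pos: [0.5349, 0.2693, 0.1871]
ee_rot: [-3.142, 0.001, 3.139]
wrist_force: [0.0, -0.8, -2.0]
width: 0.0193
finger_force: 30.0
```

Run:
```python
from bench import robot
from h import *
s=robot.snapshot("scene");c=robot.get_calibration("wrist");w=robot.snapshot("wrist")
cv2.imwrite("pics/w3.png",np.hstack([cv2.resize(w,(400,300)),cv2.resize(s[130:310,300:500],(400,300))]))
o=robot.get_obs();print(o["time"],o["tool_pos"],o["wrist_force"],o["width"])
```

```text
5.35 [0.5357 0.2697 0.1865] [-0.4069  0.0125 -1.6328] 0.019595180263931245
```

View pics/w3.png

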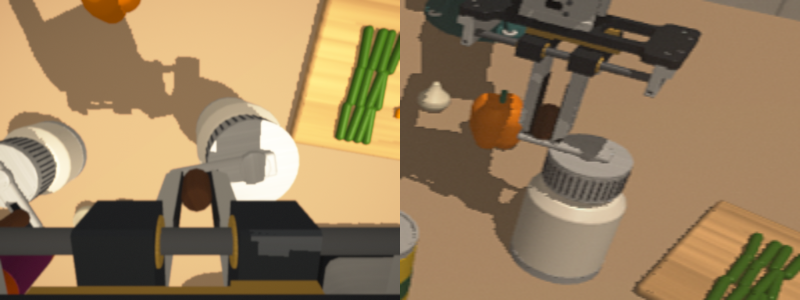

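The pictures show the knob held between the fingers, with the crank and cap turned round to the −y side. Winding continues.

Request:
carry_out:
  increments:
    - [255, [-14.9, 4.8, -0.7], 0]
    - [255, [-12.4, 9.6, -0.7], 0]
    - [255, [-8.4, 13.2, -0.6], 0]
    - [255, [-3.3, 15.3, -0.7], 0]
    - [255, [2.1, 15.5, -0.7], 0]
    - [255, [7.3, 13.8, -0.6], 0]
    - [255, [11.6, 10.5, -0.7], 0]
    - [255, [14.5, 5.9, -0.7], 0]

```text
time: 6.15
tool_pos: [0.535, 0.3603, 0.1922]
ee_rot: [3.142, -0.001, -3.141]
wrist_force: [-0.5, -0.4, -1.2]
width: 0.0195
finger_force: 30.0
```

Request:
carry_out:
  increments:
    - [255, [15.6, 0.6, -0.6], 0]
    - [255, [14.9, -4.8, -0.7], 0]
    - [255, [12.4, -9.6, -0.7], 0]
    - [255, [8.4, -13.2, -0.6], 0]
    - [255, [3.3, -15.3, -0.7], 0]
    - [255, [-2.1, -15.5, -0.7], 0]
    - [255, [-7.3, -13.8, -0.6], 0]
    - [255, [-11.6, -10.5, -0.7], 0]

```text
time: 6.95
tool_pos: [0.5034, 0.2756, 0.1979]
ee_rot: [-3.141, 0.0, 3.14]
wrist_force: [0.0, 0.2, -2.4]
width: 0.0196
finger_force: 30.0
```

Request:
carry_out:
  increments:
    - [255, [-14.5, -5.9, -0.7], 0]
    - [255, [-15.6, -0.6, -0.6], 0]
    - [255, [-14.9, 4.8, -0.7], 0]
    - [255, [-12.4, 9.6, -0.7], 0]
    - [255, [-8.4, 13.2, -0.6], 0]
    - [255, [-3.3, 15.3, -0.7], 0]
    - [255, [2.1, 15.5, -0.7], 0]
    - [255, [7.3, 13.8, -0.6], 0]

```text
time: 7.75
tool_pos: [0.5637, 0.3434, 0.2025]
ee_rot: [3.142, 0.0, 3.14]
wrist_force: [0.2, -0.9, -1.7]
width: 0.0193
finger_force: 30.0
```

Almost two turns done. I'll finish at crank 90° (2.09 turns), so the cap hangs along the closing line, then start lifting gently.

Request:
carry_out:
  increments:
    - [255, [11.6, 10.5, -0.7], 0]
    - [255, [14.5, 5.9, -0.7], 0]
    - [255, [9.6, 1, -0.4], 0]
    - [255, [0, 0, 0], 0]
    - [255, [0, 0, -3], 0]
    - [255, [0, 0, -3], 0]
    - [255, [0, 0, -3], 0]
    - [255, [0, 0, 0], 0]

```text
time: 8.55
tool_pos: [0.5275, 0.36, 0.2146]
ee_rot: [3.141, 0.001, 3.14]
wrist_force: [0.7, -0.7, -1.4]
width: 0.0192
finger_force: 30.0
```

Run:
```python
from bench import robot
from h import *
s=robot.snapshot("scene");w=robot.snapshot("wrist")
cv2.imwrite("pics/w4.png",np.hstack([cv2.resize(w,(400,300)),cv2.resize(s[130:310,300:500],(400,300))]))
o=robot.get_obs();print(o["time"],o["tool_pos"],o["wrist_force"],o["wrist_torque"],o["width"])
```

```text
8.65 [0.5272 0.36   0.2139] [ 0.5495  0.5994 -1.6644] [ 0.1208  0.0398 -0.0185] 0.01984775070336537
```

View pics/w4.png

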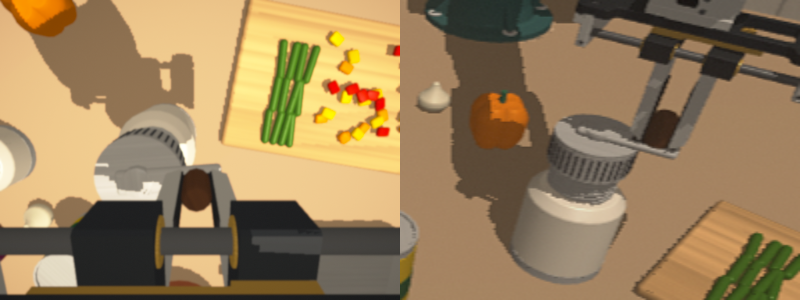

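The cap has come free of the thread. It's level and up about 34 mm, and the tool reads only the cap's weight. I'll lift straight up well clear of the short canister's knob and everything else.

Request:
carry_out:
  increments:
    - [255, [0, 0, -5], 0]
    - [255, [0, 0, -8], 0]
    - [255, [0, 0, -10], 0]
    - [255, [0, 0, -10], 0]
    - [255, [0, 0, -10], 0]
    - [255, [0, 0, -10], 0]
    - [255, [0, 0, -10], 0]
    - [255, [0, 0, -7], 0]

```text
time: 9.45
tool_pos: [0.527, 0.3603, 0.2853]
ee_rot: [3.141, 0.001, 3.141]
wrist_force: [0.9, -0.4, -2.2]
width: 0.0191
finger_force: 30.0
```

Run:
```python
from bench import robot
from h import *
s=robot.snapshot("scene");w=robot.snapshot("wrist")
cv2.imwrite("pics/w5.png",np.hstack([cv2.resize(w,(400,300)),cv2.resize(s[80:310,260:500],(400,300))]))
o=robot.get_obs();print(o["time"],o["tool_pos"],o["wrist_force"],o["joint_positions"],o["width"])
```

```text
9.55 [0.5273 0.3604 0.2856] [ 0.3896 -0.402  -0.9626] [ 0.5109  0.2864  1.0092  0.      1.8431 -1.0595] 0.019448700217631565
```

View pics/w5.png

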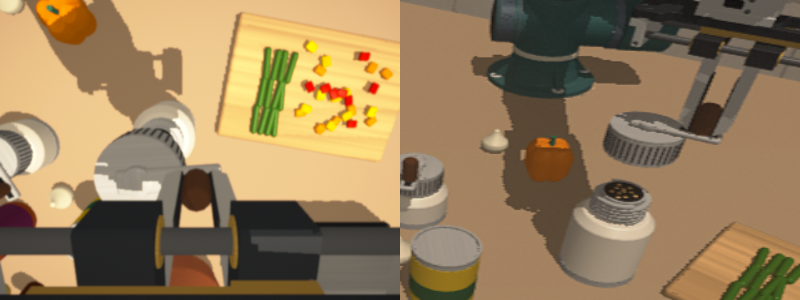

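The cap is hanging level, clear of the neck with the threaded neck exposed. I'll carry it in −y to the board at this height, with the cap's edge at about 0.22 m, well over the short canister's knob at 0.146 m.

Request:
carry_out:
  increments:
    - [255, [0, -5, 0], 0]
    - [255, [0, -10, 0], 0]
    - [255, [0, -15, 0], 0]
    - [255, [0, -20, 0], 0]
    - [255, [0, -22, 0], 0]
    - [255, [0, -22, 0], 0]
    - [255, [0, -22, 0], 0]
    - [255, [0, -22, 0], 0]

```text
time: 10.35
tool_pos: [0.5264, 0.2195, 0.2839]
ee_rot: [-3.141, 0.0, 3.14]
wrist_force: [0.5, 0.7, -1.7]
width: 0.0193
finger_force: 30.0
```

Request:
carry_out:
  increments:
    - [255, [-1, -22, 0], 0]
    - [255, [-1, -22, 0], 0]
    - [255, [-1, -22, 0], 0]
    - [255, [-1, -22, 0], 0]
    - [255, [-1, -22, 0], 0]
    - [255, [-1, -22, 0], 0]
    - [255, [-1, -22, 0], 0]
    - [255, [-1, -22, 0], 0]

```text
time: 11.15
tool_pos: [0.5338, 0.0437, 0.2839]
ee_rot: [-3.141, 0.0, 3.14]
wrist_force: [0.0, 0.1, -1.2]
width: 0.0199
finger_force: 30.0
```

Request:
carry_out:
  increments:
    - [255, [-1, -22, 0], 0]
    - [255, [-1, -22, 0], 0]
    - [255, [-1, -22, 0], 0]
    - [255, [-1, -22, 0], 0]
    - [255, [-1, -22, 0], 0]
    - [255, [-1, -22, 0], 0]
    - [255, [-1, -22, 0], 0]
    - [255, [-1, -22, 0], 0]

```text
time: 11.95
tool_pos: [0.5412, -0.132, 0.2838]
ee_rot: [-3.141, -0.0, 3.14]
wrist_force: [0.8, 0.5, -1.4]
width: 0.0195
finger_force: 30.0
```

Request:
carry_out:
  increments:
    - [255, [-1, -22, 0], 0]
    - [255, [-1, -20, 0], 0]
    - [255, [-1, -15, 0], 0]
    - [255, [0, -10, 0], 0]
    - [255, [0, -7, 0], 0]
    - [255, [0, -4, 0], 0]
    - [255, [0, 0, 0], 0]
    - [255, [0, 0, 0], 0]

```text
time: 12.75
tool_pos: [0.5457, -0.2073, 0.2838]
ee_rot: [3.141, 0.0, -3.141]
wrist_force: [-0.1, 0.8, -2.0]
width: 0.0194
finger_force: 30.0
```

Run:
```python
from bench import robot
from h import *
s=robot.snapshot("scene");w=robot.snapshot("wrist")
cv2.imwrite("pics/w6.png",np.hstack([cv2.resize(w,(400,300)),cv2.resize(s[50:310,80:380],(400,300))]))
o=robot.get_obs();print(o["time"],o["tool_pos"],o["ee_rot"],o["wrist_force"],o["width"])
```

```text
12.85 [ 0.5457 -0.2072  0.2839] [ 3.1414  0.0002 -3.1411] [ 0.612  -0.5987 -0.9308] 0.01941748748306431
```

View pics/w6.png

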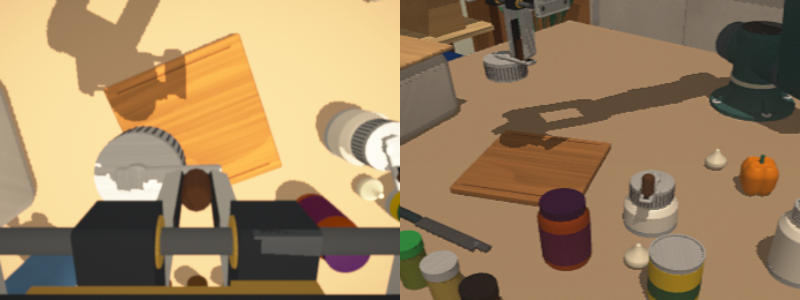

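The cap still hangs level on the −y side of the knob, so its axis is about 45 mm from the board centre. I'll shift it 35 mm in +y to nearly centre the cap, then lower most of the way.

Request:
carry_out:
  increments:
    - [255, [0, 10, 0], 0]
    - [255, [0, 15, 5], 0]
    - [255, [0, 10, 10], 0]
    - [255, [0, 0, 15], 0]
    - [255, [0, 0, 20], 0]
    - [255, [0, 0, 20], 0]
    - [255, [0, 0, 20], 0]
    - [255, [0, 0, 20], 0]

```text
time: 13.65
tool_pos: [0.5448, -0.1724, 0.1712]
ee_rot: [3.141, -0.002, 3.141]
wrist_force: [-0.7, 0.2, -0.7]
width: 0.0196
finger_force: 30.0
```

Request:
carry_out:
  increments:
    - [255, [0, 0, 20], 0]
    - [255, [0, 0, 20], 0]
    - [255, [0, 0, 15], 0]
    - [255, [0, 0, 10], 0]
    - [255, [0, 0, 8], 0]
    - [255, [0, 0, 4], 0]
    - [255, [0, 0, 2], 0]
    - [255, [0, 0, 0], 0]

```text
time: 14.45
tool_pos: [0.5459, -0.173, 0.0952]
ee_rot: [-3.141, 0.001, 3.141]
wrist_force: [-0.2, 0.0, -1.7]
width: 0.0198
finger_force: 30.0
```

Run:
```python
from bench import robot
from h import *
s=robot.snapshot("scene");w=robot.snapshot("wrist")
cv2.imwrite("pics/w7.png",np.hstack([cv2.resize(w,(400,300)),cv2.resize(s[80:230,100:300],(400,300))]))
o=robot.get_obs();print(o["time"],o["tool_pos"],o["ee_rot"],o["wrist_force"],o["width"])
```

```text
14.55 [ 0.5461 -0.173   0.0956] [-3.1411  0.0014  3.1411] [ 1.2734 -0.3351 -1.966 ] 0.019447550467597084
```

View pics/w7.png

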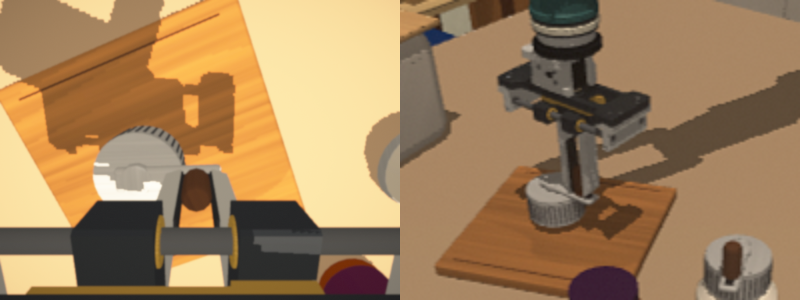

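The cap is level over the board with about 13 mm left to go. I'll lower slowly and watch the force for contact.

Request:
carry_out:
  increments:
    - [255, [0, 0, 2], 0]
    - [255, [0, 0, 2], 0]
    - [255, [0, 0, 2], 0]
    - [255, [0, 0, 2], 0]
    - [255, [0, 0, 1], 0]
    - [255, [0, 0, 1], 0]
    - [255, [0, 0, 0], 0]

```text
time: 15.25
tool_pos: [0.5455, -0.1728, 0.0845]
ee_rot: [3.141, -0.0, 3.141]
wrist_force: [-0.1, 0.2, -1.3]
width: 0.0195
finger_force: 30.0
```

Request:
carry_out:
  increments:
    - [255, [0, 0, 1], 0]
    - [255, [0, 0, 1], 0]
    - [255, [0, 0, 0], 0]

```text
time: 15.55
tool_pos: [0.5456, -0.1728, 0.0827]
ee_rot: [3.142, -0.0, 3.141]
wrist_force: [0.9, -0.4, -1.4]
width: 0.0195
finger_force: 30.0
```

Request:
carry_out:
  increments:
    - [255, [0, 0, 1], 0]
    - [255, [0, 0, 0], 0]

```text
time: 15.75
tool_pos: [0.5458, -0.173, 0.0824]
ee_rot: [-3.141, 0.001, 3.141]
wrist_force: [-1.4, 0.2, 1.9]
width: 0.0195
finger_force: 30.0
```

Request:
carry_out:
  increments:
    - [255, [0, 0, 0.5], 0]
    - [255, [0, 0, 0], 0]
    - [255, [0, 0, 0], 0]

```text
time: 16.05
tool_pos: [0.5459, -0.1731, 0.0823]
ee_rot: [-3.141, 0.001, 3.141]
wrist_force: [-1.4, -0.2, 5.0]
width: 0.0196
finger_force: 30.0
```

The cap is pressed on the board at about 5 N. I'll release part way, just enough to free the knob, then go straight up.

Request:
carry_out:
  increments:
    - [130, [0, 0, 0], 0]
    - [130, [0, 0, 0], 0]
    - [130, [0, 0, 0], 0]
    - [130, [0, 0, 0], 0]
    - [130, [0, 0, 0], 0]

```text
time: 16.55
tool_pos: [0.5455, -0.1727, 0.0809]
ee_rot: [3.141, -0.0, 3.141]
wrist_force: [0.3, 0.0, 0.2]
width: 0.0459
finger_force: 0.0
```

Request:
carry_out:
  increments:
    - [130, [0, 0, -5], 0]
    - [130, [0, 0, -10], 0]
    - [130, [0, 0, -20], 0]
    - [130, [0, 0, -30], 0]
    - [130, [0, 0, -30], 0]
    - [130, [0, 0, -30], 0]
    - [130, [0, 0, 0], 0]
    - [130, [0, 0, 0], 0]

```text
time: 17.35
tool_pos: [0.546, -0.173, 0.2075]
ee_rot: [-3.141, 0.002, 3.141]
wrist_force: [0.5, 0.2, -0.2]
width: 0.046
finger_force: 0.0
```

Run:
```python
from bench import robot
from h import *
c=robot.get_calibration("wrist");w=robot.snapshot("wrist");s=robot.snapshot("scene");cs=robot.get_calibration("scene")
o=robot.get_obs();print(o["time"],o["tool_pos"],o["wrist_force"])
# cap: grey blob on the board in the wrist view; knob in both views
k=proj(c,[.546,-.173,.0825]);k2=proj(cs,[.546,-.173,.0825]);K=[]
for cc,im,p,R in((c,w,k,35),(cs,s,k2,14)):
    p=p.astype(int);q=blob(im,(0,135,10),(10,255,110),(p[0]-R,p[1]-R,p[0]+R,p[1]+R));K.append((cc,cen(q)));print(p,cen(q),cv2.boundingRect(q),cv2.contourArea(q))
print("knob",tri(K),"expect z .0825")
p=proj(c,[.546,-.218,.056]).astype(int);g=blob(w,(0,0,40),(179,75,255),(max(p[0]-75,0),p[1]-75,p[0]+60,p[1]+75))
e=cv2.fitEllipse(cv2.convexHull(g));print("cap",p,e,plane(c,e[0],.045))
```

```text
17.45 [ 0.5449 -0.1725  0.2048] [-0.2557  0.1641  0.4442]
[250 188] [248.6667 176.3333] (248, 176, 2, 3) 0.5Traceback (most recent call last):
  File "<stdin>", line 8, in <module>
  File "h.py", line 20, in cen
    M=cv2.moments(c); return np.array([M["m10"]/M["m00"],M["m01"]/M["m00"]])
                                       ~~~~~~~~^~~~~~~~~
ZeroDivisionError: float division by zero
```

The knob's colour merges with the board's, so I'll check the grey cap instead, in two views.

Run:
```python
from bench import robot
from h import *
c=robot.get_calibration("wrist");w=robot.snapshot("wrist");s=robot.snapshot("scene");cs=robot.get_calibration("scene")
O=[]
for n,cc,im,R in(("wrist",c,w,80),("scene",cs,s,32)):
    p=proj(cc,[.546,-.218,.037]).astype(int);x0,y0=np.maximum(p-R,0)
    g=blob(im,(0,0,30),(179,85,255),(x0,y0,p[0]+R,p[1]+R));O.append((cc,cen(g)));print(n,"predicted centre",p,"found",cen(g),cv2.boundingRect(g),cv2.contourArea(g),plane(cc,cen(g),.04))
print(tri(O))
```

```text
wrist predicted centre [206 180] found [204.6487 193.8691] (167, 145, 104, 115) 5639.5 [ 0.5597 -0.22    0.04  ]
scene predicted centre [179 183] found [178.1845 183.5465] (164, 170, 36, 28) 617.0 [ 0.5513 -0.216   0.04  ]
(array([ 0.5562, -0.2163,  0.0436]), [np.float64(0.003963748209536225), np.float64(0.0039637482095361285)])
```

Both views place the cap standing on the board within about 15 mm of its centre, and the gripper is clear above it. Handing in.

```bash
python3 -c "
from bench import robot
print(robot.close_job())"
```

```text
the job is handed in; nothing more can be done
None
```

The tall canister's cap is unscrewed, lifted off and released standing on the board about 15 mm from its centre; I routed clear of the short canister, and the job was handed in at about 17.6 s with no verdict returned.

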